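# Clamp the stave and poise the spokeshave over it

## Robot

A 6-joint arm with a two-finger parallel gripper is mounted at the origin on the work surface. World frame = base frame: x ahead of the robot, y to its left, z up, the work surface at z = 0. Lengths are in m, angles in rad, forces in N, time in s.
With the tool pointing down it reaches from about 0.225 to 0.875 m from the base axis. Payload 3.4 kg.
Tool frame: the origin (TCP) lies midway between the tips of the shut fingers; the grasp point (between the pads) lies 19 mm behind it; x points along the fingers, y is the direction in which the jaws open and shut, and the axes are right-handed (so a half turn about x gives the same grasp; the last joint's range is limited). The gripper opens to 85 mm and grips with 20 to 120 N. Pads are 22 mm wide; open, the fingers measure 114 mm over their backs; the gripper's body (76 mm by 85 mm) begins 54 mm behind the grasp point. The pads swing forward as they close: fully open they stand 13 mm farther back than shut.
Start: joints at [-0.121, 0.276, 1.505, -0, 1.361, -0.121], TCP at [0.575, -0, 0.231] pointing down, gripper open.
Joint ranges: [-2.89, 2.89], [-0.75, 2.08], [0.22, 2.7], [-1.18, 4.32], [0.11, 2.71], [-2.7, 2.7]. Speed limits (rad/s): [2.57, 2.57, 3.14, 3.14, 3.14, 3.14].

## Interface

Orientations are given as a unit quaternion [w, x, y, z].
In Python, from rig import manip, get_image, get_calibration, ticket gives the robot as it stands. The module is installed in compiled form; this text tells all that it offers.
- The arm moves only by the tool arm_command, never from a script. Its argument "series" is text: rows parted by semicolons, each of 7 numbers parted by spaces: the shift along the tool's x, y, z in units of 0.1 m (1.0 is 0.1 m), then the turn, a rotation vector about the tool's x, y, z in units of pi rad (1.0 is pi rad), then the opening, from -1 (shut) to 1 (fully open), so that 0 is half open. In form: tx ty tz rx ry rz claw; .... A call has 1 to 12 rows; each row shifts and turns the commanded pose from where the row before left it, along the tool's axes as they then stand; what a row does not reach is not made up. A row lasts 1/12 s, in which the tool goes at most 41.7 mm and 7.16 degrees, less where a joint would pass 70% of its speed; a pose out of reach is approached as far as the arm can. A call with a number of a shift or a turn outside -1 to 1 is refused whole. A call with a gripper value outside its range is refused whole. The fingers move at their own pace and stop on an object; "squeeze" is the grip in N (left out, the last holds). Time passes only in rows, so rows that do not move let the fingers close. It gives the time, the measured TCP pose, the force and the opening at its end, in the units of the state.
- manip.get_state(): the state, without advancing time (a new reading comes with each control period).
- get_image(name): name is "scene" or "side" or "wrist"; returns the picture (420x560x3 uint8, red, green, blue); there is no depth.
- get_calibration(name): a dict with "fx", "fy", "cx", "cy" (pixels), "cam_to_world" (4x4, takes a point from camera to world coordinates); the wrist camera has in their place "tool_from_camera" (4x4, takes a point from camera to tool coordinates, whose origin is the TCP and whose axes are the tool frame's). Camera axes: x right, y down, z forward; pixel columns grow to the right and rows downward; lengths in m; the calibration is good to about 2 mm. A picture is of the moment at which its call begins: read the wrist's pose just before it. get_calibration takes no time and is no camera call.
- ticket.sign_off(): hands the job in, once; it reports no verdict.
The state is a dict: "clock": time; "qpos": joint angles; "qd": joint speeds; "effort": joint torques, N m; "position": TCP position; "ee_rot": TCP orientation; "contact_force": force on the tool from outside, world axes, zero at the start; "moment": the same for the moment, N m; "width": finger opening in m.
Only numpy, scipy, OpenCV 4.12 (cv2) and the standard library are available. Lean on these libraries where they do the work, as an engineer would, in place of code of your own. Each camera call takes 0.05 s, during which the arm holds its last target. There are 200 camera calls.

## Task

Get the stave in the shaving jig ready for its first pass: push the toggle clamp's handle right down so that the clamp holds the stave, then pick up the spokeshave, carry it over the cask and the other things without disturbing them, and poise it about a centimetre above the middle of the stave, sole down and level, square across the stave and centred on it. Do not let the spokeshave touch the stave or the jig, and do not put it down: the job finishes while you are still holding it there.

Things in the scene. Friction and masses are not known exactly. Their poses are not given: they have to be found in the camera images.
- jig_bed (a point): Centre of the jig's bed, on its upper face, 50 mm above the table. Jig: plywood board 320 x 215 x 18 mm fixed to the table (y -45 to +170 mm), on it a hardwood bed 262 x 50 mm with side lips 6 mm and, at -x, an end stop 8 mm above the bed. Axes: x along the bed away from the robot, y across it to the clamp, z up. The clamp stands beside the bed at +y and moves in the plane x = +85 mm.
- clamp_tip (a point): Lower face of the rubber foot, 15 mm thick, of the clamp bar's spindle. Open, the bar stands upright, nothing of it above 136 mm over the table and nothing of bar or spindle more than 92 mm from the bed's centre line. Handle down: the foot presses on the stave 85 mm from its middle, and the bar and handle are below 105 mm.
- clamp_grip (a point): Middle of the clamp handle's black rubber grip, a round bar 18 mm thick, free end 34 mm on. Open: it leans 61 degrees up from level, free end up and away from the bed, this point at y = 124 mm of jig_bed and 153 mm above the table. Push its bed side down and outwards (+y, a few N, up to 15 N at the end): it ends level, this point at y = 155 mm, 92 mm above the table. It stays where left and locks when down.
- clamp_handle (a joint): Turn of the clamp's handle on its bar, rad: 0 fully open (start), 2.63 fully down and locked (stop at 2.66).
- stave_top (a point): Middle of the upper face of the stave, a tapered oak blank 250 mm long, 46 mm wide at the middle and 40 mm at the ends, 14 mm thick, lying in the jig's bed with 1.5 mm to 2 mm play; upper face 64 mm above the table. Axes: x along the stave, y across it, z up.
- shave_mid (a point): Centre of the spokeshave, half-way up its body, 14 mm above its sole. A dark wooden shave with two brass nuts on top: middle block 30 mm (x) x 80 mm (y) x 28 mm high, nuts to 41 mm above the sole at y = +-30 mm, and a round handle to each side along y, 262 mm over all. It starts lying on its sole on the table. Take it across the 30 mm of the block. 220 g.
- shave_sole (a point): Centre of the spokeshave's sole (its underside), 14 mm below shave_mid; same axes.
- cask: Small oak cask lying on its cradle, 165 mm long along its x (tap out to 25 mm more at -x), 112 mm thick, top with bung 143 mm above the table, 900 g; stands between spokeshave and jig. Origin under its centre. Leave alone.
- wax_jar: Round jar, 68 mm thick, 105 mm high, stands between spokeshave and jig. Origin under its centre. Leave alone.
- block_plane: Metal block plane lying on its sole, 160 mm along its y, 50 mm wide, about 50 mm high; lies beside the spokeshave, nearer or farther. Origin under its centre. Leave alone.
- hoop_a: Lower of two stacked steel cask hoops, 120 mm across, 22 mm high each, origin under its centre. Leave alone.
- hoop_b: Upper hoop of the stack. Leave alone.
- mallet: Wooden mallet lying on the table behind the jig, head 70 x 130 x 60 mm, handle along its -x, origin under the head. Leave alone.
- drawknife: Drawknife lying flat at the back, 290 mm wide with two handles. Leave alone.
- brush: Hand brush lying near the robot, 220 mm long. Leave alone.

How it is judged:
On the way, in this order (a step that is already met when the one before it is completed fails the run):
1. the clamp's handle is fully down and the clamp presses on the stave (value of joint clamp_handle above 2.5 rad and contact force between clamp_bar and stave above 2 N), for 0.2 s.
2. the spokeshave is held in the fingers, lifted clear over the things on the table (height (world z) of shave_sole above 0.12 m and contact force between spokeshave and the fingers above 1 N), for 0.1 s.
At the end, for the whole second after the job is handed in: Clamp handle down (2.5 rad or more) and pressing the stave, which is within 6 mm of the bed's centre; spokeshave still and gripped, sole 3 to 20 mm above the stave, within 20 mm of its middle along and 12 mm across, square within 0.12 rad, level within 0.10 rad, touching neither stave nor jig (all of step 1 and horizontal distance between stave_top and jig_bed below 0.006 m and z of shave_sole in the frame of stave_top between 0.003 and 0.02 m and x of shave_sole in the frame of stave_top between -0.02 and 0.02 m and y of shave_sole in the frame of stave_top between -0.012 and 0.012 m and angle between the y axis of shave_sole and the y axis of stave_top, either way round below 0.12 rad and angle between shave_sole's own z axis and vertical below 0.1 rad and contact force between spokeshave and the fingers above 1 N and contact force between spokeshave and stave below 0.05 N and contact force between spokeshave and jig below 0.05 N and linear speed of spokeshave below 0.02 m/s); the arm keeps its last pose, push and grip.
It fails at once if the spokeshave touches the stave, the jig or the clamp (contact force between spokeshave and stave above 0.5 N or contact force between spokeshave and jig above 0.5 N).
It fails at once if the cask, jar, plane, hoops, mallet, drawknife or brush is moved by more than 25 mm (distance of any of cask, wax_jar, block_plane, hoop_a, hoop_b, mallet, drawknife, brush from where it was at the start of the episode above 0.025 m).
It also fails if it takes over 58 s, if anything falls off the work surface, if the arm or the gripper's body presses on something with over 40 N, if the wrist force passes 120 N, or if a joint passes its speed limit or range.

## Working session

There is one attempt and no reset: what is moved stays moved. The work goes in short steps, Python scripts to look and compute and a tool call to move; the robot and the scene stay as the last step left them, time stands still between calls to the robot, and variables do not carry over. Pictures are saved under pics/ and viewed, about 8 in all and at most 12, crops included, and the job is handed in when it is done.

Besides the shell and the picture viewer there is one more tool, called after "Call:" as name(argument=value, ...) on one line, values as JSON. arm_command: Moves the arm, as the interface text tells. Shifts and turns lie within -1 to 1; 1 stands for 0.1 m of shift or pi rad of turn. Its arguments: {"type":"object","properties":{"series":{"type":"string"},"squeeze":{"type":"number"}},"required":["series"]}

```bash
mkdir -p pics
cat > h.py <<'E'
import numpy as np, cv2
from rig import manip, get_image, get_calibration, ticket
from scipy.spatial.transform import Rotation as R
def tool():
    s=manip.get_state(); q=s["ee_rot"]; T=np.eye(4)
    T[:3,:3]=R.from_quat([q[1],q[2],q[3],q[0]]).as_matrix(); T[:3,3]=s["position"]; return T
def snap(name,fn):
    T=tool(); im=get_image(name); c=get_calibration(name)
    M=np.array(c["cam_to_world"]) if "cam_to_world" in c else T@np.array(c["tool_from_camera"])
    cv2.imwrite("pics/"+fn+".png",im[:,:,::-1]); np.savez("pics/"+fn+".npz",M=M,k=[c["fx"],c["fy"],c["cx"],c["cy"]]); return im
def ray(fn,u,v,z):
    d=np.load("pics/"+fn+".npz"); fx,fy,cx,cy=d["k"]; M=d["M"]
    r=M[:3,:3]@[(u-cx)/fx,(v-cy)/fy,1]; o=M[:3,3]; return o+r*(z-o[2])/r[2]
def proj(fn,p):
    d=np.load("pics/"+fn+".npz"); fx,fy,cx,cy=d["k"]; q=np.linalg.inv(d["M"])@np.r_[p,1]
    return np.array([fx*q[0]/q[2]+cx,fy*q[1]/q[2]+cy])
E
python3 - <<'E'
from h import *
for n in("scene","side","wrist"): snap(n,n+"0")
a=[cv2.imread(f"pics/{n}0.png") for n in("scene","side")]
for n in("scene0","side0"):
    d=np.load(f"pics/{n}.npz");print(n,d["k"],d["M"].round(3).tolist())
s=manip.get_state();print(s)
print(np.array(get_calibration("wrist")["tool_from_camera"]).round(4))
E
```

```text
scene0 [522.38802858 522.38802858 277.58602626 207.11363051] [[0.665, 0.439, -0.604, 1.318], [0.747, -0.413, 0.522, -0.646], [-0.021, -0.798, -0.602, 0.902], [0.0, 0.0, 0.0, 1.0]]
side0 [511.30551851 511.30551851 283.08353438 213.08230278] [[-0.924, -0.265, 0.274, 0.189], [-0.382, 0.632, -0.674, 0.894], [0.005, -0.728, -0.685, 0.961], [0.0, 0.0, 0.0, 1.0]]
{'clock': 0.15, 'qpos': array([-1.21025774e-01,  2.76453271e-01,  1.50582946e+00, -9.57132707e-06,
        1.36070101e+00, -1.21017073e-01]), 'qd': array([-4.40037671e-04, -2.99424324e-03, -3.63610169e-03,  1.07210229e-04,
        1.17894524e-03, -5.29161261e-06]), 'effort': array([ 9.65923646e-04, -4.17143512e+01, -2.46032345e+01, -1.26433165e-04,
        7.58384820e-03, -3.43765259e-05]), 'position': array([5.74611676e-01, 2.35814940e-05, 2.30641534e-01]), 'ee_rot': array([ 0.49961303,  0.49969571,  0.50038338, -0.5003074 ]), 'contact_force': array([ 0.09480895, -0.41961929,  0.00619505]), 'moment': array([ 0.0578125 , -0.03479243, -0.00593344]), 'width': 0.08540108544573272}
[[ 4.000e-04 -2.870e-01  9.579e-01 -1.430e-01]
 [ 1.000e+00 -7.000e-04 -6.000e-04 -2.000e-04]
 [ 8.000e-04  9.579e-01  2.870e-01 -7.290e-02]
 [ 0.000e+00  0.000e+00  0.000e+00  1.000e+00]]
```

View pics/scene0.png

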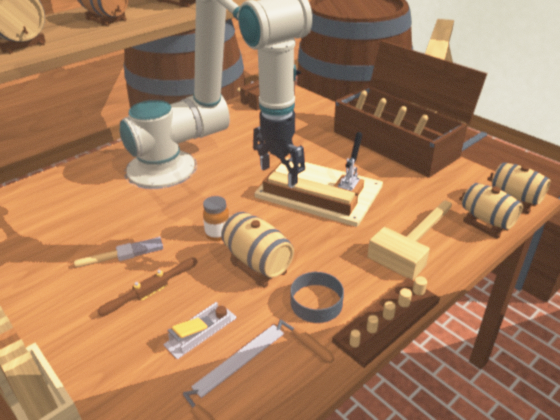

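View pics/side0.png

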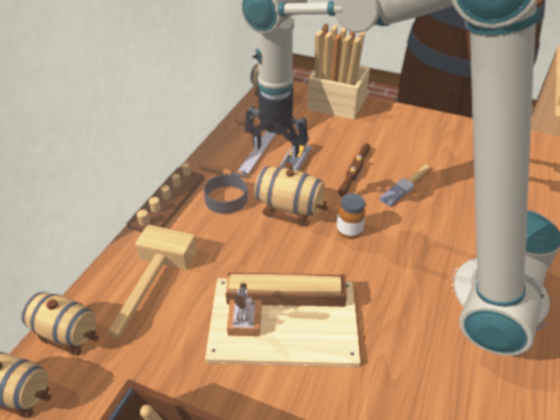

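The scene shot shows the shave near (148,287), the jig near (318,190) and the clamp grip near (356,146). In the side shot the jig board's corners are at about (218,280), (357,282), (358,362) and (207,360). I'll enlarge these areas.

Run:
```python
from h import *
s=cv2.imread("pics/scene0.png"); d=cv2.imread("pics/side0.png")
def c(im,x,y,w,h,f): 
    o=cv2.resize(im[y:y+h,x:x+w],None,fx=f,fy=f,interpolation=cv2.INTER_CUBIC)
    for k in range(0,w,20): cv2.putText(o,str(x+k),(int(k*f),8),0,.3,(255,0,255),1); cv2.line(o,(int(k*f),9),(int(k*f),14),(255,0,255),1)
    for k in range(0,h,20): cv2.putText(o,str(y+k),(0,int(k*f)+3),0,.3,(255,0,255),1)
    return o
A=c(s,250,125,140,100,2.8); B=c(d,200,265,170,105,2.35)
C=c(s,90,250,120,70,3.3); D=c(d,320,135,80,70,4)
W=800;out=np.zeros((600,W,3),np.uint8)
for im,x,y in((A,0,0),(B,400,0),(C,0,300),(D,420,300)): out[y:y+im.shape[0],x:x+im.shape[1]]=im[:, :W-x]
cv2.imwrite("pics/z.png",out)
```

```text
(no output)
```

View pics/z.png

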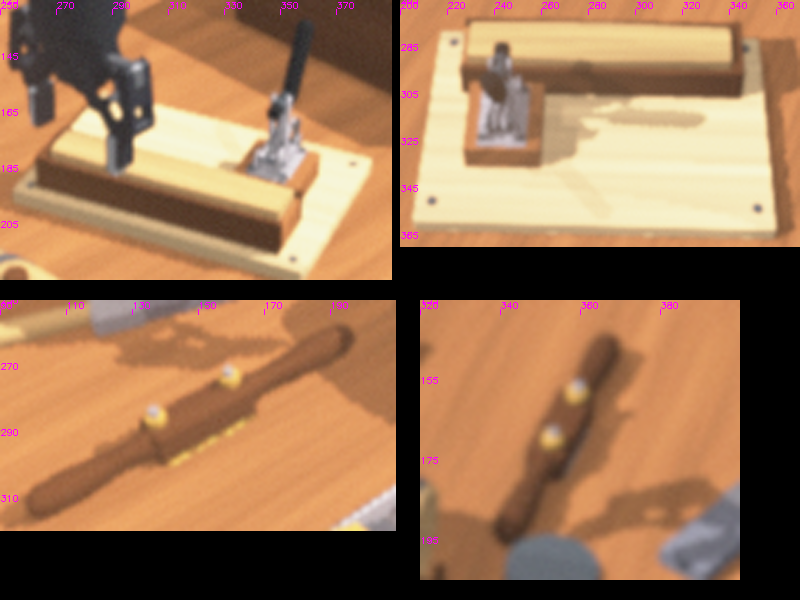

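Run:
```python
from h import *
p=lambda *a:print(a[0],ray(*a[1:]).round(4))
p("nutA sc","scene0",137,283.9,.038);p("nutB sc","scene0",160,272,.038)
p("nut1 sd","side0",353,169.2,.038);p("nut2 sd","side0",359.5,157.8,.038)
p("endA","scene0",99.1,312,.014);p("endB","scene0",195.2,261.2,.014)
for n,u,v in(("-y+x",217,277.8),("+y+x",206.2,359.5),("+y-x",360.4,363.5)):p("board"+n,"side0",u,v,.018)
f=lambda x,y:(200+(x-400)/2.35,265+y/2.35)
for q in((470,25),(735,28),(732,65),(468,60)):p("stave","side0",*f(*q),.064)
g=lambda x,y:(250+x/2.8,125+y/2.8)
for q in((14,192),(300,275),(371,158)):p("board sc","scene0",*g(*q),.018)
for q in((52,152),(278,215),(298,187)):p("stave sc","scene0",*g(*q),.064)
p("cask top","side0",291,170,.14);p("cask sc","scene0",256,225,.14);p("jar","side0",352,202,.105);p("jar sc","scene0",214,204,.105)
```

```text
nutA sc [ 0.4477 -0.3314  0.038 ]
nutB sc [ 0.4501 -0.2711  0.038 ]
nut1 sd [ 0.4428 -0.2652  0.038 ]
nut2 sd [ 0.4407 -0.3253  0.038 ]
endA [ 0.4436 -0.4302  0.014 ]
endB [ 0.4528 -0.1755  0.014 ]
board-y+x [0.626  0.2329 0.018 ]
board+y+x [0.5451 0.4339 0.018 ]
board+y-x [0.2487 0.3204 0.018 ]
stave [0.581  0.2484 0.064 ]
stave [0.3441 0.1534 0.064 ]
stave [0.3331 0.1971 0.064 ]
stave [0.5636 0.287  0.064 ]
board sc [0.3364 0.1153 0.018 ]
board sc [0.6306 0.2278 0.018 ]
board sc [0.55   0.4325 0.018 ]
stave sc [0.3599 0.1491 0.064 ]
stave sc [0.5909 0.2362 0.064 ]
stave sc [0.5732 0.285  0.064 ]
cask top [ 0.5611 -0.072   0.14  ]
cask sc [ 0.5699 -0.0682  0.14  ]
jar [ 0.3885 -0.0532  0.105 ]
jar sc [ 0.396  -0.0657  0.105 ]
```

View pics/wrist0.png

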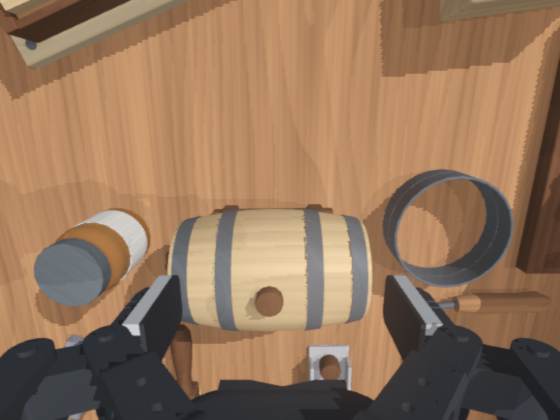

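The nuts give the shave's centre as about (.446,-.299), almost along world y. The board and stave corners put the jig bed at about (.462,.2165) with a yaw of about 0.37. The wrist shot shows the cask at (270,270), the jar at (90,260) and the jig's corner at top left. Next I'll move above the clamp with the fingers shut and the tool yawed to match the jig.

Call:
arm_command(series="0 0 0 -0.0393 0 0 -1; 0 0 0 -0.0393 0 0 -1; 0 0 0 -0.0393 0 0 -1; -0.05 0.07 -0.37 0 0 0 -1; -0.05 0.07 -0.37 0 0 0 -1; -0.05 0.07 -0.37 0 0 0 -1; -0.05 0.07 -0.37 0 0 0 -1; -0.05 0.07 -0.37 0 0 0 -1; -0.05 0.07 -0.37 0 0 0 -1; -0.05 0.07 -0.37 0 0 0 -1; -0.05 0.07 -0.37 0 0 0 -1; -0.05 0.07 -0.37 0 0 0 -1")

```text
clock: 1.15
position: [0.5124, 0.3349, 0.2763]
ee_rot: [0.584, 0.399, 0.584, -0.4]
contact_force: [1.5, 0.6, -0.7]
width: 0.0002
```

Call:
arm_command(series="0 0 0 0 0 0 -1; 0 0 0 0 0 0 -1; 0 0 0 0 0 0 -1")

```text
clock: 1.4
position: [0.5129, 0.3328, 0.2757]
ee_rot: [0.584, 0.399, 0.584, -0.4]
contact_force: [0.6, -0.0, 0.0]
width: -0.0
```

Run:
```python
from h import *
snap("wrist","w1");snap("scene","s1");snap("side","d1")
T=tool();print(T.round(3))
w=cv2.imread("pics/w1.png")
s=cv2.resize(cv2.imread("pics/scene0.png")[125:195,320:390],None,fx=4,fy=4,interpolation=2)
d=cv2.resize(cv2.imread("pics/side0.png")[260:330,210:280],None,fx=4,fy=4,interpolation=2)
O=np.array([.462,.2165]);c,n=np.cos(.37),np.sin(.37)
J=lambda x,y,z:np.r_[O+[c*x-n*y,n*x+c*y],z]
for name,q in(("grip",J(.085,.124,.153)),("end",J(.085,.1405,.183))):
    for f in("w1","scene0","side0"):print(name,f,proj(f,q).round(1))
o=np.zeros((420,800,3),np.uint8);o[:,:560]=w;o[:280-70,560:]=cv2.resize(s,(240,210));o[210:,560:]=cv2.resize(d,(240,210));cv2.imwrite("pics/z1.png",o)
```

```text
[[-0.     0.933  0.36   0.513]
 [-0.001  0.36  -0.933  0.332]
 [-1.    -0.001  0.001  0.276]
 [ 0.     0.     0.     1.   ]]
grip w1 [276.8 165.8]
grip scene0 [356.5 143.6]
grip side0 [239.1 301.2]
end w1 [276.  147.9]
end scene0 [359.3 131.6]
end side0 [237.5 298.5]
```

View pics/z1.png

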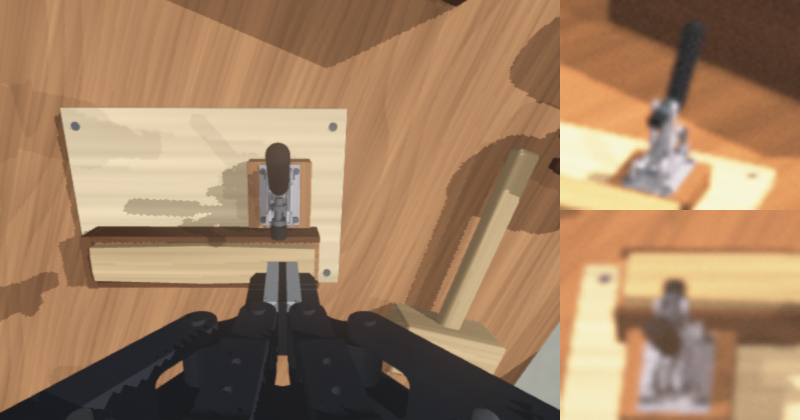

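The wrist shot shows the grip at (277,170) against a predicted (277,166), so the jig pose is good, and the shut fingers line up with it. I'll come down on the bed side of the handle and push along its arc.

Call:
arm_command(series="0.38 -0.016 -0.027 0 0 0 -1; 0.38 -0.016 -0.027 0 0 0 -1; 0.38 -0.016 -0.027 0 0 0 -1; 0 0 -0.096 0 0 0 -1; 0.035 0 -0.06 0 0 0 -1; 0.035 0 -0.06 0 0 0 -1; 0.042 0 -0.047 0 0 0 -1; 0.042 0 -0.047 0 0 0 -1; 0.049 0 -0.04 0 0 0 -1; 0.049 0 -0.04 0 0 0 -1")

```text
clock: 2.38
position: [0.4937, 0.3774, 0.1402]
ee_rot: [0.585, 0.402, 0.583, -0.397]
contact_force: [-0.2, -2.2, 10.9]
width: 0.0002
```

Run:
```python
from h import *
snap("wrist","w2");print(tool()[:3,3],manip.get_state()["contact_force"])
```

```text
[0.49328954 0.37765055 0.13914257] [2.37380381 0.236758   4.15007444]
```

View pics/w2.png

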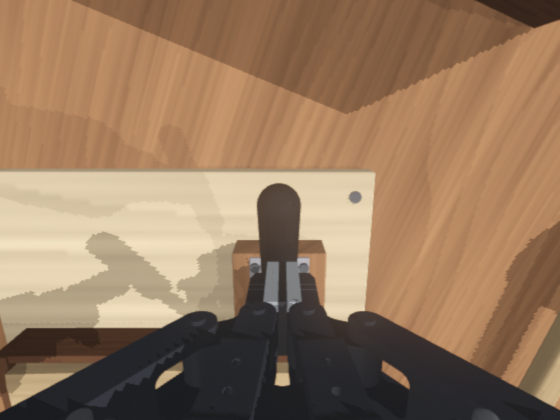

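The handle is going down ahead of the fingers: its free end is at (278,190) and the contact is near (283,265). I'll carry on down.

Call:
arm_command(series="0.055 0 -0.03 0 0 0 -1; 0.055 0 -0.03 0 0 0 -1; 0.06 0 -0.02 0 0 0 -1; 0.06 0 -0.02 0 0 0 -1; 0.06 0 -0.01 0 0 0 -1; 0.06 0 -0.01 0 0 0 -1; 0.03 0 0 0 0 0 -1; 0 0 0 0 0 0 -1")

```text
clock: 3.1
position: [0.4865, 0.3864, 0.0977]
ee_rot: [0.583, 0.399, 0.584, -0.4]
contact_force: [-0.0, -0.4, -1.1]
width: -0.0
```

Run:
```python
from h import *
print(tool()[:3,3],manip.get_state()["contact_force"])
```

```text
[0.48649159 0.38636722 0.09773235] [-0.02763802 -0.40951421 -1.05523291]
```

Call:
arm_command(series="0.03 0 -0.01 0 0 0 -1; 0.02 0 0 0 0 0 -1; 0.02 0 0 0 0 0 -1; 0 0 0 0 0 0 -1")

```text
clock: 3.43
position: [0.4871, 0.3879, 0.0935]
ee_rot: [0.584, 0.4, 0.583, -0.399]
contact_force: [-2.0, -1.2, 9.1]
width: 0.0
```

Run:
```python
from h import *
snap("scene","s3");snap("side","d3")
s=cv2.resize(cv2.imread("pics/scene3.png" if 0 else "pics/s3.png")[125:225,250:390],(560,400),interpolation=2)
d=cv2.resize(cv2.imread("pics/d3.png")[240:340,200:260],(240,400),interpolation=2)
cv2.imwrite("pics/z3.png",np.hstack([s,d]))
print(tool()[:3,3],manip.get_state()["contact_force"])
```

```text
[0.48709858 0.38781521 0.09390029] [-2.01692178 -1.91698368 10.0816308 ]
```

View pics/z3.png

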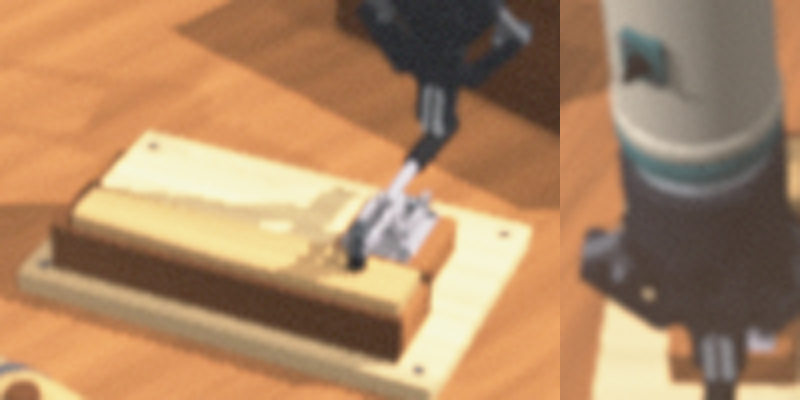

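The foot is down on the stave at about (355,255) in the crop, and the handle looks nearly level. I'll press further until the force rises at the stop.

Call:
arm_command(series="0.02 0 0 0 0 0 -1; 0.02 0 0 0 0 0 -1; 0 0 0 0 0 0 -1")

```text
clock: 3.78
position: [0.487, 0.3884, 0.0905]
ee_rot: [0.583, 0.4, 0.584, -0.399]
contact_force: [-4.4, -1.0, 13.1]
width: 0.0003
```

Call:
arm_command(series="0.02 0 0 0 0 0 -1; 0.02 0 0 0 0 0 -1; 0 0 0 0 0 0 -1")

```text
clock: 4.03
position: [0.4868, 0.3889, 0.0873]
ee_rot: [0.583, 0.401, 0.584, -0.398]
contact_force: [-4.9, 0.3, 16.3]
width: -0.0001
```

Run:
```python
from h import *
snap("wrist","w4");snap("scene","s4")
w=cv2.imread("pics/w4.png")[120:420,80:480]
s=cv2.resize(cv2.imread("pics/s4.png")[140:215,320:390],(400,428),interpolation=2)[:300]
cv2.imwrite("pics/z4.png",np.hstack([w,s]))
O=np.array([.462,.2165]);c,n=np.cos(.37),np.sin(.37)
J=lambda x,y,z:np.r_[O+[c*x-n*y,n*x+c*y],z]
print("end level top, grip mid, in w4:",proj("w4",J(.085,.189,.092)),proj("w4",J(.085,.155,.092)),proj("s4",J(.085,.189,.092)),proj("s4",J(.085,.155,.092)),proj("s4",tool()[:3,3]))
```

```text
end level top, grip mid, in w4: [281.50822431 203.23408781] [281.61824938 277.61100696] [362.68044477 151.44943107] [358.72895568 156.88226566] [358.38750431 158.76429845]
```

View pics/z4.png

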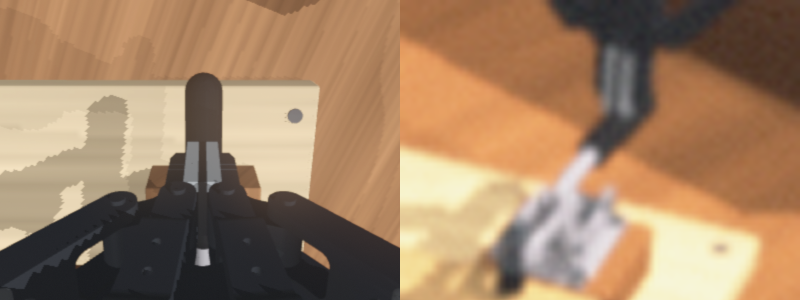

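The wrist view puts the free end at about (285,193) in full-image pixels, against about 203 predicted for fully down. It's close but may not be locked yet, so I'll press a little more.

Call:
arm_command(series="0.02 0 -0.02 0 0 0 -1; 0.02 0 0 0 0 0 -1; 0 0 0 0 0 0 -1")

```text
clock: 4.38
position: [0.4868, 0.3895, 0.0851]
ee_rot: [0.584, 0.4, 0.583, -0.398]
contact_force: [-6.4, -3.9, 26.0]
width: -0.0002
```

Call:
arm_command(series="0.02 0 0 0 0 0 -1; 0.02 0 0 0 0 0 -1; 0 0 0 0 0 0 -1")

```text
clock: 4.63
position: [0.4867, 0.3899, 0.083]
ee_rot: [0.584, 0.401, 0.583, -0.398]
contact_force: [-8.0, -5.6, 35.3]
width: -0.0
```

The force is now climbing steeply (35 N), so the handle is at its stop. I'll lift off, open and check that it stays down.

Call:
arm_command(series="-0.2 0 0 0 0 0 -1; -0.38 0 0 0 0 0 -1; -0.38 0 0 0 0 0 -1; -0.38 0 0 0 0 0 -1; -0.38 0 0 0 0 0 -1; 0 0 0.37 0 0 0 -1; 0 0 0.37 0 0 0 -1; 0 0 0.37 0 0 0 -1; 0 0 0 0 0 0 -1; 0 0 0 0 0 0 -1")

```text
clock: 5.47
position: [0.5271, 0.2843, 0.2483]
ee_rot: [0.583, 0.401, 0.583, -0.4]
contact_force: [-0.1, 0.9, 0.4]
width: 0.0002
```

Run:
```python
from h import *
snap("wrist","w5");print(tool()[:3,3])
O=np.array([.462,.2165]);c,n=np.cos(.37),np.sin(.37)
J=lambda x,y,z:np.r_[O+[c*x-n*y,n*x+c*y],z]
im=cv2.imread("pics/w5.png")
for q,col in((J(.085,.155,.092),(0,0,255)),(J(.085,.189,.092),(0,255,0)),(J(.125,0,.064),(255,0,0)),(J(-.125,0,.064),(255,0,0)),(J(0,-.023,.064),(255,0,0)),(J(0,.023,.064),(255,0,0)),(J(.085,0,.079),(255,0,255)),(J(.16,.17,.018),(0,255,255)),(J(-.16,.17,.018),(0,255,255)),(J(.16,-.045,.018),(0,255,255))):
    u=proj("w5",q);cv2.circle(im,tuple(int(round(t)) for t in u),2,col,-1)
cv2.imwrite("pics/z5.png",im)
```

```text
[0.5266079  0.28562206 0.24818962]
```

View pics/z5.png

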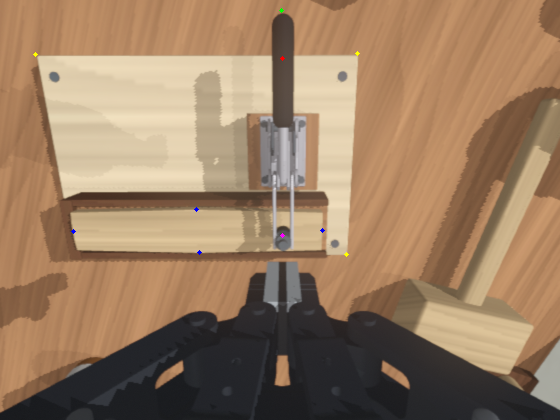

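The handle stayed down and the foot sits at (283,240), with the jig outline matching its prediction to about 2 px. The fingertip went lower than I expected, so I'll check the handle's level in the fixed views too.

Run:
```python
from h import *
snap("side","d5");snap("scene","s5")
O=np.array([.4638,.2161]);c,n=np.cos(.37),np.sin(.37)
J=lambda x,y,z:np.r_[O+[c*x-n*y,n*x+c*y],z]
o=[]
for f,x,y in(("s5",315,130),("d5",205,295)):
    im=cv2.resize(cv2.imread(f"pics/{f}.png")[y:y+80,x:x+80],None,fx=5,fy=5,interpolation=2)
    for q,col in((J(.085,.121,.092),(0,0,255)),(J(.085,.189,.092),(0,255,0)),(J(.085,.189,.105),(255,0,255)),(J(.16,.17,.018),(0,255,255)),(J(.125,-.02,.064),(255,0,0))):
        u=(proj(f,q)-[x,y]+.5)*5;cv2.circle(im,tuple(int(round(t)) for t in u),3,col,-1)
    o.append(im)
cv2.imwrite("pics/z6.png",np.hstack(o))
```

```text
(no output)
```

View pics/z6.png

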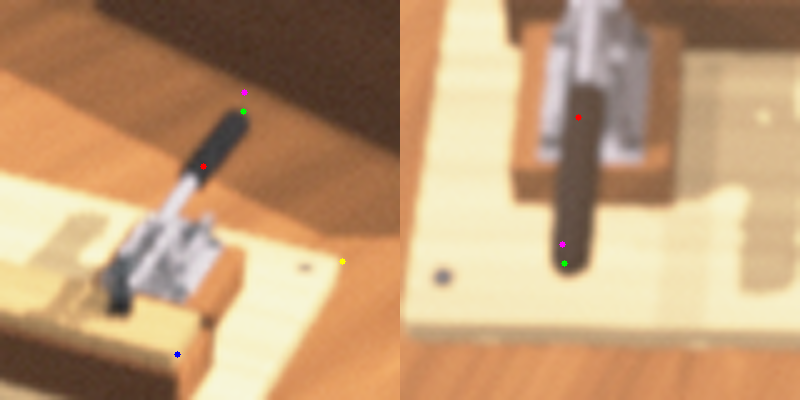

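Both fixed views agree: the handle is level at about 90 mm height and locked. Now I'll carry the open gripper high over to the shave.

Call:
arm_command(series="0 0 0 0.0323 0 0 1; 0 0 0 0.0323 0 0 1; 0 0 0 0.0323 0 0 1; 0 0 0 0.0323 0 0 1; 0 -0.0375 0.37 0 0 0 1; 0 -0.0375 0.37 0 0 0 1; 0 -0.0375 0.37 0 0 0 1; 0 -0.0375 0.37 0 0 0 1; 0 -0.0375 0.37 0 0 0 1; 0 -0.0375 0.37 0 0 0 1; 0 -0.0375 0.37 0 0 0 1; 0 -0.0375 0.37 0 0 0 1")

```text
clock: 6.62
position: [0.4856, -0.009, 0.2482]
ee_rot: [0.492, 0.508, 0.492, -0.508]
contact_force: [-0.2, -0.5, -0.1]
width: 0.0851
```

Call:
arm_command(series="0 -0.0375 0.37 0 0 0 1; 0 -0.0375 0.37 0 0 0 1; 0 -0.0375 0.37 0 0 0 1; 0 -0.0375 0.37 0 0 0 1; 0 -0.0375 0.37 0 0 0 1; 0 -0.0375 0.37 0 0 0 1; 0 -0.0375 0.37 0 0 0 1; 0 -0.0375 0.33 0 0 0 1; 0 0 0 0 0 0 1; 0 0 0 0 0 0 1; 0 0 0 0 0 0 1")

```text
clock: 7.53
position: [0.4461, -0.2984, 0.2478]
ee_rot: [0.491, 0.509, 0.492, -0.508]
contact_force: [0.3, 0.0, -0.2]
width: 0.0856
```

Run:
```python
from h import *
snap("wrist","w7");print(tool().round(4),manip.get_state()["width"])
im=cv2.imread("pics/w7.png")
for q in((.4445,-.33,.04),(.4465,-.27,.04)):print(proj("w7",q))
cv2.imwrite("pics/z7.png",im)
```

```text
[[ 0.      0.9994 -0.0338  0.4461]
 [ 0.0012 -0.0338 -0.9994 -0.298 ]
 [-1.     -0.     -0.0012  0.248 ]
 [ 0.      0.      0.      1.    ]] 0.08524735217539359
[281.96767565 216.17133938]
[281.84019035 159.42075447]
```

View pics/z7.png

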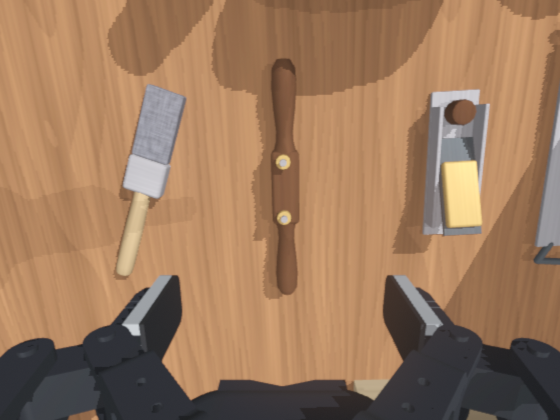

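The nuts are at (283,162) and (284,217), 1–3 px from prediction, which gives a centre of about (.447,-.302) and 1° more yaw. I'll descend and grip the block.

Call:
arm_command(series="0.35 0.01 0.04 0.005 0 0 1; 0.35 0 0 0 0 0 1; 0.35 0 0 0 0 0 1; 0.35 0 0 0 0 0 1; 0.35 0 0 0 0 0 1; 0.35 0 0 0 0 0 1; 0.2 0 0 0 0 0 1; 0.15 0 0 0 0 0 1; 0 0 0 0 0 0 1", squeeze=60)

```text
clock: 8.33
position: [0.4452, -0.3001, 0.0003]
ee_rot: [-0.485, -0.512, -0.49, 0.512]
contact_force: [-0.3, -0.0, 0.3]
width: 0.0856
```

Call:
arm_command(series="0 0 0 0 0 0 -1; 0 0 0 0 0 0 -1; 0 0 0 0 0 0 -1; 0 0 0 0 0 0 -1; 0 0 0 0 0 0 -1; 0 0 0 0 0 0 -1; 0 0 0 0 0 0 -1; 0 0 0 0 0 0 -1")

```text
clock: 9.0
position: [0.4477, -0.3044, 0.0048]
ee_rot: [0.488, 0.513, 0.486, -0.512]
contact_force: [0.3, 0.9, 6.2]
width: 0.0288
```

Call:
arm_command(series="-0.1 0 0 0 0 0 -1; -0.2 0 0 0 0 0 -1; -0.3 0 0 0 0 0 -1; -0.35 0 0 0 0 0 -1; -0.35 0 0 0 0 0 -1; -0.35 0 0 0 0 0 -1; -0.35 0 0 0 0 0 -1; -0.35 0 0 0 0 0 -1; -0.2 0 0 0 0 0 -1; -0.1 0 0 0 0 0 -1; 0 0 0 0 0 0 -1; 0 0 0 0 0 0 -1")

```text
clock: 10.0
position: [0.4458, -0.3032, 0.2674]
ee_rot: [-0.486, -0.513, -0.487, 0.513]
contact_force: [0.2, -0.4, -3.8]
width: 0.0286
```

Run:
```python
from h import *
im=snap("wrist","w8");snap("side","d8");snap("scene","s8")
print(tool().round(4),manip.get_state()["width"],manip.get_state()["contact_force"],manip.get_state()["moment"])
a=cv2.imread("pics/w8.png");b=cv2.imread("pics/s8.png")[150:330,70:230]
cv2.imwrite("pics/z8.png",np.hstack([a[:420,:500],cv2.resize(b,(300,338))[:420].copy() if 0 else cv2.copyMakeBorder(cv2.resize(b,(300,338),interpolation=2),0,82,0,0,0)]))
```

```text
[[-0.0034  0.9987 -0.0512  0.4455]
 [ 0.0031 -0.0512 -0.9987 -0.3028]
 [-1.     -0.0036 -0.0029  0.2658]
 [ 0.      0.      0.      1.    ]] 0.02863739479480211 [-0.20751496 -0.61593045 -2.41024452] [-0.03822969  0.00990492  0.02169952]
```

View pics/z8.png

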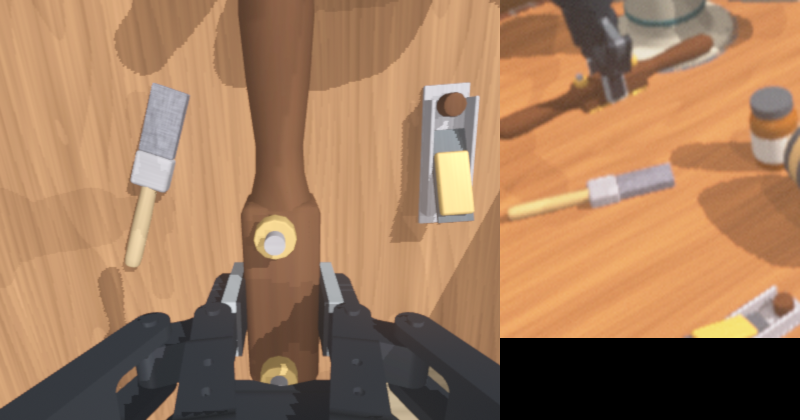

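Run:
```python
from h import *
im=cv2.imread("pics/w8.png");hsv=cv2.cvtColor(im,cv2.COLOR_BGR2HSV)
c=get_calibration("wrist");M=np.array(c["tool_from_camera"])
def t(u,v,x):
    r=M[:3,:3]@[(u-c["cx"])/c["fx"],(v-c["cy"])/c["fy"],1];o=M[:3,3];return o+r*(x-o[0])/r[0]
for n,p in(("nut1",(275,239)),("nut2",(279,374))):
    print(n,(1e3*t(*p,-.036)).round(1),(1e3*t(*p,-.030)).round(1))
# shave far-end axis: midpoints of brown rows
for n,a,b,v in(("hdl",238,313,5),("hdl",256,303,180),("blk",242,320,215),("blk",247,319,370)):
    print(n,v,(1e3*t((a+b)/2,v,-.009 if n=="hdl" else -.023)).round(1), "w mm",round(1e3*np.linalg.norm(t(a,v,-.009 if n=="hdl" else -.023)-t(b,v,-.009 if n=="hdl" else -.023)),1))
```

```text
nut1 [-36.   -2.6 -33. ] [-30.   -2.7 -30.8]
nut2 [-36.   -1.4  21.1] [-30.   -1.5  26.3]
hdl 5 [  -9.    -2.4 -108.5] w mm 25.7
hdl 180 [ -9.   -1.2 -47.7] w mm 18.5
blk 215 [-23.   -0.6 -37.5] w mm 28.4
blk 370 [-23.    0.1  30.4] w mm 30.3
```

The grip is sound (28.6 mm wide, pads on the block). The shave is yawed only about 1° in the tool and offset about 2 mm. I'll carry it high (sole about 0.26 m) to the jig.

Call:
arm_command(series="0 0 0 -0.0321 0 0 -1; 0 0 0 -0.0321 0 0 -1; 0 0 0 -0.0321 0 0 -1; 0 0 0 -0.0321 0 0 -1; 0 0.062 -0.15 0 0 0 -1; 0 0.124 -0.3 0 0 0 -1; 0 0.124 -0.3 0 0 0 -1; 0 0.124 -0.3 0 0 0 -1; 0 0.124 -0.3 0 0 0 -1; 0 0.124 -0.3 0 0 0 -1; 0 0.124 -0.3 0 0 0 -1; 0 0.124 -0.3 0 0 0 -1")

```text
clock: 11.15
position: [0.4548, -0.0579, 0.2669]
ee_rot: [0.579, 0.405, 0.58, -0.405]
contact_force: [-0.0, -0.3, -2.6]
width: 0.0289
```

Call:
arm_command(series="0 0.124 -0.3 0 0 0 -1; 0 0.124 -0.3 0 0 0 -1; 0 0.124 -0.3 0 0 0 -1; 0 0.124 -0.3 0 0 0 -1; 0 0.124 -0.3 0 0 0 -1; 0 0.124 -0.3 0 0 0 -1; 0 0.124 -0.3 0 0 0 -1; 0 0.124 -0.3 0 0 0 -1; 0 0.062 -0.14 0 0 0 -1; 0 0 0 0 0 0 -1; 0 0 0 0 0 0 -1; 0 0 0 0 0 0 -1")

```text
clock: 12.15
position: [0.4665, 0.2138, 0.2672]
ee_rot: [0.579, 0.404, 0.58, -0.406]
contact_force: [0.2, -0.1, -2.5]
width: 0.0291
```

Run:
```python
from h import *
T=tool();print(T.round(4));d=np.array([.466,.215,.125])-T[:3,3];print("tool delta",(T[:3,:3].T@d).round(4),"yaw",np.arctan2(T[1,1],T[0,1]),manip.get_state()["width"])
```

```text
[[-2.200e-03  9.388e-01  3.445e-01  4.665e-01]
 [-1.500e-03  3.445e-01 -9.388e-01  2.138e-01]
 [-1.000e+00 -2.500e-03  7.000e-04  2.672e-01]
 [ 0.000e+00  0.000e+00  0.000e+00  1.000e+00]]
tool delta [ 0.1422  0.0003 -0.0014] yaw 0.3517216690958438 0.029111881273878915
```

Call:
arm_command(series="0.2 0 -0.01 0 0 0 -1; 0.3 0 0 0 0 0 -1; 0.3 0 0 0 0 0 -1; 0.3 0 0 0 0 0 -1; 0.2 0 0 0 0 0 -1; 0.1 0 0 0 0 0 -1; 0 0 0 0 0 0 -1; 0 0 0 0 0 0 -1; 0 0 0 0 0 0 -1")

```text
clock: 12.9
position: [0.4685, 0.2153, 0.1296]
ee_rot: [0.58, 0.406, 0.579, -0.404]
contact_force: [1.1, 0.1, -2.8]
width: 0.0291
```

Run:
```python
from h import *
T=tool();print(T[:3,3].round(4))
o=[]
snap("side","d9");snap("scene","s9");T=tool()
O=np.array([.4638,.2161]);c,n=np.cos(.37),np.sin(.37)
J=lambda x,y,z:np.r_[O+[c*x-n*y,n*x+c*y],z]
zs=T[2,3]-.005
pts=[(J(0,y,zs+.014),(0,0,255)) for y in(-.131,.131)]+[(J(x,y,zs),(0,255,0)) for x in(-.015,.015) for y in(-.04,.04)]+[(J(x,y,.064),(255,0,0)) for x,y in((-.125,-.02),(-.125,.02),(.125,-.02),(.125,.02))]
for f,x,y in(("s9",230,110),("d9",180,225)):
    im=cv2.resize(cv2.imread(f"pics/{f}.png")[y:y+140,x:x+100 if 0 else x+190],None,fx=2.1*1.0,fy=2.1,interpolation=2)
    for q,col in pts:
        u=(proj(f,q)-[x,y]+.5)*2.1;cv2.circle(im,tuple(int(round(t)) for t in u),2,col,-1)
    o.append(im)
cv2.imwrite("pics/z9.png",np.hstack(o))
```

```text
[0.4685 0.2153 0.1296]
```

I've used up the picture views, so I'll measure the held shave numerically from the fixed views, using image differences and a colour mask.

```bash
cat > m.py <<'E'
from h import *
def run(sc,sd,zs,O=np.array([.4638,.2161])):
    c,n=np.cos(.37),np.sin(.37)
    J=lambda x,y,z:np.r_[O+[c*x-n*y,n*x+c*y],z]
    for f,b in((sc,"s5"),(sd,"d5")):
        A=cv2.imread(f"pics/{f}.png");B=cv2.imread(f"pics/{b}.png")
        h=cv2.cvtColor(A,cv2.COLOR_BGR2HSV)
        m=((np.abs(A.astype(int)-B).sum(2)>40)&((h[...,0]<20)|(h[...,0]>172))&(h[...,1]>75)&(h[...,2]<165)).astype(np.uint8)
        a,e=[proj(f,J(0,y,zs+.014)) for y in(-.131,.131)]
        d=(e-a);L=np.linalg.norm(d);d/=L;p=np.array([-d[1],d[0]])
        ys,xs=np.nonzero(m);q=np.c_[xs,ys]-a;s=q@d;t=q@p
        k=(abs(t)<22)&(s>-25)&(s<L+25);s,t=s[k],t[k]
        print(f,"pred a,e",a.round(1),e.round(1),"L",L.round(1),"perp dir",p.round(2))
        for lo in np.arange(-20,L+20,8):
            w=(s>=lo)&(s<lo+8)
            if w.sum()>5:print("  s%.0f n%d perp %.1f [%.0f..%.0f]"%(lo+4,w.sum(),np.median(t[w]),*np.percentile(t[w],[5,95])))
        print("  extent",np.percentile(s,[1,99]).round(1))
E
python3 -c "
from m import *
run('s9','d9',tool()[2,3]-.005)"
```

```text
s9 pred a,e [290.1 187.4] [329.7 140.8] L 61.2 perp dir [0.76 0.65]
  s-8 n8 perp -12.3 [-16..-8]
  s0 n47 perp 0.4 [-4..5]
  s8 n75 perp 0.6 [-4..5]
  s16 n50 perp 0.9 [-2..4]
  s24 n75 perp 0.9 [-4..6]
  s32 n96 perp -0.5 [-18..6]
  s40 n68 perp -3.5 [-13..8]
  s48 n33 perp -5.9 [-17..7]
  s56 n43 perp -0.3 [-5..7]
  s64 n13 perp 0.2 [-6..6]
  s72 n9 perp -11.0 [-13..3]
  s80 n17 perp 1.5 [-21..6]
  extent [-6.9 85.5]
d9 pred a,e [284.4 216.6] [281.8 309. ] L 92.4 perp dir [-1.   -0.03]
  s-16 n9 perp -17.1 [-17..21]
  s-8 n25 perp -16.3 [-17..22]
  s0 n15 perp 20.4 [-18..22]
  s16 n53 perp -12.1 [-19..22]
  s24 n116 perp 2.7 [-16..20]
  s32 n164 perp 1.5 [-19..18]
  s40 n131 perp 1.3 [-12..14]
  s48 n79 perp 2.0 [-7..8]
  s56 n111 perp 0.9 [-5..7]
  s64 n63 perp 0.7 [-2..5]
  s72 n84 perp 1.3 [-4..5]
  s80 n38 perp 3.1 [-4..6]
  s88 n59 perp 2.0 [-3..6]
  s96 n7 perp 0.8 [-1..4]
  extent [-11.4  91.5]
```

Predicted and observed handle ends agree to about 1–2 px in both views, so the shave is level and square and its height is as assumed. Now the final lowering: TCP to about 0.080, with −2.5 mm along the stave.

Call:
arm_command(series="0.06 -0.025 0 0 0 0 -1; 0.08 0 0 0 0 0 -1; 0.08 0 0 0 0 0 -1; 0.08 0 0 0 0 0 -1; 0.06 0 0 0 0 0 -1; 0.04 0 0 0 0 0 -1; 0 0 0 0 0 0 -1; 0 0 0 0 0 0 -1; 0 0 0 0 0 0 -1")

```text
clock: 13.75
position: [0.4651, 0.2146, 0.0883]
ee_rot: [0.58, 0.405, 0.58, -0.405]
contact_force: [0.3, -0.0, -1.5]
width: 0.0288
```

Run:
```python
from m import *
snap("side","d10");snap("scene","s10");T=tool();print(T.round(4))
run('s10','d10',T[2,3]-.005)
T=tool();print(T[:3,3],manip.get_state()["contact_force"])
```

```text
[[ 1.000e-03  9.386e-01  3.450e-01  4.652e-01]
 [ 3.000e-04  3.450e-01 -9.386e-01  2.146e-01]
 [-1.000e+00  1.000e-03  1.000e-04  8.850e-02]
 [ 0.000e+00  0.000e+00  0.000e+00  1.000e+00]]
s10 pred a,e [290.2 200.4] [329.1 153. ] L 61.4 perp dir [0.77 0.63]
  s0 n31 perp 0.2 [-3..3]
  s8 n75 perp -0.7 [-14..4]
  s16 n54 perp -1.0 [-5..3]
  s24 n91 perp -0.5 [-6..5]
  s32 n77 perp -0.8 [-16..5]
  s40 n50 perp -4.2 [-18..-1]
  s48 n28 perp -6.4 [-19..6]
  s56 n48 perp -1.6 [-5..6]
  s64 n10 perp -2.6 [-10..5]
  s72 n7 perp -13.8 [-16..-11]
  s80 n7 perp -18.3 [-20..-17]
  extent [-0.8 77.3]
d10 pred a,e [284.3 229.1] [281.7 321.3] L 92.2 perp dir [-1.   -0.03]
  s-16 n14 perp 20.8 [6..22]
  s-8 n9 perp 18.5 [-3..19]
  s0 n32 perp 0.8 [-18..19]
  s8 n23 perp -16.9 [-20..20]
  s16 n40 perp 0.3 [-20..21]
  s24 n112 perp 0.1 [-19..19]
  s32 n153 perp 0.4 [-19..19]
  s40 n120 perp -0.8 [-13..12]
  s48 n112 perp -6.1 [-19..6]
  s56 n219 perp -8.2 [-20..4]
  s64 n138 perp -11.4 [-21..3]
  s72 n34 perp 1.3 [-7..4]
  s80 n93 perp 0.1 [-5..5]
  s88 n79 perp -0.2 [-5..4]
  extent [-14.7  91. ]
[0.46519062 0.21461565 0.08849572] [ 0.40393807 -0.15624851 -1.44089083]
```

Call:
arm_command(series="0.03 0 0 0 0 0 -1; 0.03 0 0 0 0 0 -1; 0.02 0 0 0 0 0 -1; 0 0 0 0 0 0 -1; 0 0 0 0 0 0 -1; 0 0 0 0 0 0 -1; 0 0 0 0 0 0 -1; 0 0 0 0 0 0 -1")

```text
clock: 14.52
position: [0.4649, 0.2145, 0.0802]
ee_rot: [0.58, 0.405, 0.58, -0.405]
contact_force: [0.4, 0.7, -2.7]
width: 0.0287
```

Run:
```python
from m import *
snap("side","d11");snap("scene","s11");snap("wrist","w11");T=tool();print(T[:3].round(4).tolist())
s=manip.get_state();print(s["contact_force"],s["width"],s["qd"].round(3),s["clock"])
run('s11','d11',T[2,3]-.005)
# brass nut blobs in wrist, then vs now
for f in("w8","w11"):
    h=cv2.cvtColor(cv2.imread(f"pics/{f}.png"),cv2.COLOR_BGR2HSV)
    m=cv2.inRange(h,(15,90,140),(32,255,255));m[:, :230]=0;m[:,330:]=0
    n,_,st,ce=cv2.connectedComponentsWithStats(m);print(f,[(st[i,4],ce[i].round(1).tolist()) for i in range(1,n) if st[i,4]>120])
```

```text
[[0.0003, 0.9386, 0.3449, 0.4648], [0.0001, 0.3449, -0.9386, 0.2145], [-1.0, 0.0003, 0.0, 0.0802]]
[-0.21759423  0.47902373 -3.4165412 ] 0.029186352971277668 [-0.002 -0.001 -0.001 -0.    -0.    -0.001] 14.6667
s11 pred a,e [290.2 203. ] [329.  155.4] L 61.4 perp dir [0.78 0.63]
  s0 n40 perp -0.1 [-4..4]
  s8 n74 perp -0.9 [-16..4]
  s16 n55 perp -1.0 [-5..3]
  s24 n100 perp -0.8 [-7..5]
  s32 n79 perp -1.1 [-17..4]
  s40 n44 perp -4.0 [-13..-1]
  s48 n29 perp -8.3 [-22..6]
  s56 n41 perp -1.1 [-4..6]
  s64 n14 perp 0.5 [-10..5]
  s72 n6 perp -13.1 [-15..-11]
  s80 n9 perp -19.0 [-21..-16]
  extent [-0.6 79.3]
d11 pred a,e [284.3 231.5] [281.7 323.6] L 92.1 perp dir [-1.   -0.03]
  s-16 n9 perp 20.8 [19..22]
  s-8 n15 perp 18.5 [-19..19]
  s0 n32 perp -16.6 [-18..19]
  s8 n22 perp -16.9 [-20..20]
  s16 n36 perp -14.7 [-20..20]
  s24 n107 perp -0.4 [-18..18]
  s32 n155 perp 0.4 [-19..19]
  s40 n144 perp -1.8 [-19..12]
  s48 n121 perp -7.1 [-20..5]
  s56 n223 perp -8.2 [-20..5]
  s64 n116 perp -11.9 [-21..2]
  s72 n48 perp 0.2 [-6..4]
  s80 n84 perp 0.0 [-5..4]
  s88 n77 perp -0.2 [-5..4]
  extent [-11.1  90.6]
w8 [(np.int32(1080), [275.3, 234.1]), (np.int32(501), [280.9, 372.9])]
w11 [(np.int32(995), [276.2, 235.0]), (np.int32(236), [234.9, 251.4]), (np.int32(342), [279.1, 374.7])]
```

```bash
python3 -c "
from h import *
print(ticket.sign_off())"
```

```text
the job is handed in; nothing more can be done
None
```

I pushed the clamp handle down, picked up the spokeshave and carried it over the cask. I handed in at about 14.7 s with it still held over the middle of the stave. The hand-in gave no verdict, so success rests on the checks below.

**Clamp:** I pushed until the force climbed steeply to about 35 N, then lifted off. The fixed views then showed the handle level at about 90 mm height, with the foot on the stave. While pushing, the fingertip read 83 mm, about 18 mm lower than I expected for the top of the grip. I never explained that, but the views afterwards agreed with the handle being locked. I didn't check the clamp again after that.

**Spokeshave at hand-in:**
- **Grip:** it was held at 29 mm opening with a 60 N squeeze. The nuts sat within 2 px of where they were just after the lift, so it had not slipped.
- **Position:** the estimated sole height is 11 mm above the stave, centred to about 2–3 mm. It looked square and level to within 1–2 px in both views.
- **Contact:** the measured force was about the weight of the shave, with no sign of touching anything.

**Less certain:** I reached the 12-picture limit before the final lowering. The final pose was checked only by colour masks, and those were noisy where the gripper covers the shave. The sole height is good to about 4 mm, and I didn't measure the other objects again at the end.

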